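# Load a print screen into the hinge clamp

## Robot

A 6-joint arm with a two-finger parallel gripper is mounted at the origin on a cart in front of the work surface, level with it; the furniture and walls round the work are solid. World frame = base frame: x ahead of the robot, y to its left, z up, the work surface at z = 0. Lengths are in m, angles in degrees, forces in N, time in s.
With the tool pointing down it reaches from about 0.35 to 0.875 m from the base axis. Payload 4.2 kg.
Tool frame: the origin (TCP) lies midway between the tips of the shut fingers; the grasp point (between the pads) lies 19 mm behind it; z points along the fingers, y is the direction in which the jaws open and shut (so a half turn about z gives the same grasp; the last joint's range is limited). The gripper opens to 87 mm and grips with 3 to 60 N. Pads are 19 mm wide; open, the fingers measure 117 mm over their backs; the gripper's body (75 mm by 190 mm) begins 51 mm behind the grasp point.
Start: joints at [81.165, 22.042, 0.453, 0, -68.411, -14.817], TCP at [0.251, 0.572, 0.223] pointing down, gripper open.
Joint ranges: [-179.83, 179.83], [-69.29, 118.12], [-61.27, 80.66], [-181.25, 117.63], [-171.15, -9.14], [-177.46, 177.46]. Speed limits (degrees/s): [159.86, 159.86, 180, 180, 180, 180].

## Interface

Orientations are given as a 3x3 rotation matrix whose columns are the frame's x, y, z axes.
In Python, from station import r gives the robot as it stands.
- The arm moves only by the tool play_rows, never from a script. Its argument "commands" is a list that holds one entry, the list of rows, each a list of 7 numbers: the shift along the world's x, y, z in m, then the turn, a rotation vector about the world's x, y, z in rad, then the closure, from 0 (fully open) to 1 (shut). A call has 1 to 5 rows; each row is the pose to reach, as a shift and turn from the pose commanded when the call began; what a row does not reach only later rows make up. A row lasts 1/10 s, in which the tool goes at most 50 mm and 8.59 degrees, less where a joint would pass 70% of its speed; a pose out of reach is approached as far as the arm can. A call with a gripper value outside its range is refused whole. The fingers move at their own pace and stop on an object; the grip force is fixed at half the most. Time passes only in rows, so rows that repeat a pose let the fingers close. It gives the time, the measured TCP pose, the force and the opening at its end, in the units of the state.
- r.sense(): the state, without advancing time (a new reading comes with each control period).
- r.capture(name): name is "side" or "top"; returns a dict with "image" (384x512x3 uint8, red, green, blue), "range_z" (384x512 float32, m along the optical axis (not along the pixel's ray), 0 where there is no reading), "intrinsics" (3x3 intrinsics, pixels), "k1" (the pictures are not rectified: a ray, as slopes to the right and down, at radius r is drawn at 1 + k1 r^2 times it, then the intrinsics apply), "extrinsics" (4x4, takes a point from camera to world coordinates). Camera axes: x right, y up, looking along -z (the intrinsics and any distortion apply to the point x, -y, -z); pixel columns grow to the right and rows downward; lengths in m; the calibration is good to about 2 mm. A picture is of the moment at which its call begins.
- r.finish_job(): hands the job in, once; it reports no verdict.
The state is a dict: "time_s": time; "joints": joint angles; "joint_velocities": joint speeds; "effort": joint torques, N m; "tcp_pos": TCP position; "ee_rot": TCP orientation; "wrist_force": force on the tool from outside, world axes, zero at the start; "moment": the same for the moment, N m; "gripper_width": opening from 0.0 (shut) to 1.0 (fully open).
Only numpy, scipy, OpenCV 4.12 (cv2) and the standard library are available. Lean on these libraries where they do the work, as an engineer would, in place of code of your own. Each camera call takes 0.05 s, during which the arm holds its last target. There are 200 camera calls.

## Task

Load the screen into the hinge clamp of the printing board: push the frame along the board, lying flat, between the clamp's two posts and under its low bridge until its leading bar sits fully home and square against the back stop, then press the raised cam lever down until it lies level and locks the frame. Only push and press with the fingers: do not squeeze or lift the frame, keep off its mesh, and leave the things around the board where they are.

Things in the scene. Friction and masses are not known exactly. Their poses are not given: they have to be found in the camera images.
- board: White board 340 x 300 x 12 mm, fixed on the worktop, with an aluminium clamp across one edge: a low bridge (underside 28 mm, top 38 mm above the board, from x = 95 to 125 mm) on two posts with inner faces at y = -93 and +93 mm, fronts at x = 95 mm. Origin: centre of the underside; x points to the clamp edge (about the robot's left), y is 90 degrees left of x (about towards the robot).
- jaw_stop (a point): Middle of the clamp's back stop, a flat face 218 mm wide behind the bridge (at x = 125 mm of the board), at the level of the board's top; axes as the board's. The screen's far face must rest flat against it.
- screen: Loose print screen on the board before the clamp, on its line or up to 35 mm to the robot's side of it: wooden frame 190 mm (x, towards the clamp) x 170 mm (y) of bars 22 mm wide and 25 mm high, 0.2 to 0.5 kg (3 mm under the bridge, 16 mm spare between the posts). The mesh spans the inside 2.5 mm above the underside. Origin: centre of its underside; x points to its far bar.
- screen_far (a point): Middle of the outer face of the screen's bar nearest the clamp (the far bar), half-way up (12.5 mm above the board).
- screen_near (a point): Middle of the outer face of the opposite bar, half-way up; the place to push.
- cam_lever (a joint): Angle of the cam lever above level: 0.85 to 1.05 rad raised (open), 0 level (locked, end of travel). It points away from the stop, over the screen, stays where it is left and moves easily (0.1 N m) until the cam meets the frame near the end (up to 0.4 N m). Raised, it leaves over 2 mm above the frame; lowered early, it blocks the frame's way.
- cam_pivot (a point): Pivot of the cam lever, in the middle of the bridge, 61 mm above the worktop and 15 mm in front of the back stop; axes as the board's. The lever, 125 mm long from here and about 10 mm thick, has a black grip (outer 58 mm) 22 mm wide; the cam at its root bears on the far bar's top when level. Two ears beside the pivot rise to 74 mm, the raised tip to 170 mm, above the worktop.
- lever_pad (a point): Middle of the upper face of the lever's black grip, 96 mm from the pivot; the point's z is square to the grip.
- squeegee: Wooden squeegee with a rubber blade, 180 mm long, lying right of the board. Leave alone.
- ink_tin: Ink tin, 70 mm across, 61 mm high behind the clamp, left of the board. Leave alone.
- tape_roll: Roll of masking tape, 103 mm across, 25 mm high, lying flat left of the board. Leave alone.

How it is judged (in metres and radians):
On the way:
1. the screen's far bar is home and square against the back stop, under the bridge, with the lever still raised (x of screen_far in the frame of jaw_stop above -0.003 m and y of screen_far in the frame of jaw_stop between -0.011 and 0.011 m and angle between the x axis of screen and the x axis of board, either way round below 0.025 rad and value of joint cam_lever above 0.7 rad), for 0.2 s.
At the end, for the whole second after the job is handed in: The screen lies flat with its far face within 3 mm of the back stop, between the posts and square to the stop within 0.025 rad; the cam lever is level (within 0.1 rad) and the cam bears on the frame with more than 2 N; all is at rest (x of screen_far in the frame of jaw_stop above -0.003 m and y of screen_far in the frame of jaw_stop between -0.011 and 0.011 m and angle between the x axis of screen and the x axis of board, either way round below 0.025 rad and angle between screen's own z axis and vertical below 0.02 rad and value of joint cam_lever below 0.1 rad and contact force between cam_lever_c2 and screen above 2 N and linear speed of screen below 0.01 m/s); the robot touches nothing.
It fails at once if the screen is lifted (10 mm) or tipped (0.08 rad) (height (world z) of screen above 0.022 m or angle between screen's own z axis and vertical above 0.08 rad).
It fails at once if the frame is squeezed or shoved with more than 38 N (contact force between the fingers and screen above 38 N).
It fails at once if the mesh is touched (contact force between any of the arm, the fingers and screen_c4 above 0.5 N).
It fails at once if a thing beside the board is moved by more than 20 mm (distance of any of squeegee, ink_tin, tape_roll from where it was at the start of the episode above 0.02 m).
It also fails if it takes over 72 s, if anything falls off the work surface, if the arm or the gripper's body presses on something with over 40 N, if the wrist force passes 120 N, or if a joint passes its speed limit or range.

## Working session

There is one attempt and no reset: what is moved stays moved. The work goes in short steps, Python scripts to look and compute and a tool call to move; the robot and the scene stay as the last step left them, time stands still between calls to the robot, and variables do not carry over. Pictures are saved under pics/ and viewed, about 8 in all and at most 12, crops included, and the job is handed in when it is done.

Besides the shell and the picture viewer there is one more tool, called after "Request:" as a command line: name --argument value ..., lists and objects as JSON in quotes. play_rows: Moves the arm, as the interface text tells. Its arguments: {"type":"object","properties":{"commands":{"type":"array","items":{"type":"array","items":{"type":"array","items":{"type":"number"}}}}},"required":["commands"]}

```bash
mkdir -p pics
cat > h.py <<'E'
import numpy as np, cv2
from station import r
def cap(n,f=None):
    c=r.capture(n)
    if f: cv2.imwrite('pics/'+f,c['image'][:,:,::-1])
    return c
def rays(c,uv):
    K=np.array(c['intrinsics']);uv=np.atleast_2d(np.array(uv,float))
    d=np.stack([(uv[:,0]-K[0,2])/K[0,0],(uv[:,1]-K[1,2])/K[1,1]],1)
    s=d.copy()
    for _ in range(20): s=d/(1+c['k1']*(s**2).sum(1,keepdims=True))
    E=np.array(c['extrinsics']);v=np.c_[s[:,0],-s[:,1],-np.ones(len(s))]
    return E[:3,3],v@E[:3,:3].T
def plane(c,uv,z):
    o,v=rays(c,uv);return o+v*((z-o[2])/v[:,2])[:,None]
def cloud(c):
    h,w=c['range_z'].shape;u,v=np.meshgrid(np.arange(w),np.arange(h))
    o,d=rays(c,np.c_[u.ravel(),v.ravel()])
    return (o+d*c['range_z'].ravel()[:,None]).reshape(h,w,3)
E
python3 - <<'E'
from h import *
for n in('side','top'):
    c=cap(n,n+'0.png');print(n,np.round(c['extrinsics'],3).tolist(),np.round(c['intrinsics'],1).tolist(),c['k1'],(c['range_z']>0).mean())
s=r.sense();print(s['tcp_pos'],s['ee_rot'],s['wrist_force'],s['time_s'])
E
```

```text
side [[0.999, 0.04, -0.032, 0.541], [-0.051, 0.668, -0.742, -0.713], [-0.009, 0.743, 0.669, 0.797], [0.0, 0.0, 0.0, 1.0]] [[467.6, 0.0, 260.5], [0.0, 467.6, 192.1], [0.0, 0.0, 1.0]] -0.13346366468875373 0.9960072835286459
top [[-0.027, 0.986, -0.163, 0.396], [-0.999, -0.022, 0.031, 0.101], [0.027, 0.164, 0.986, 1.173], [0.0, 0.0, 0.0, 1.0]] [[384.6, 0.0, 259.2], [0.0, 384.6, 194.1], [0.0, 0.0, 1.0]] -0.12384722798092493 0.9960581461588541
[0.25050392 0.57201634 0.22158432] [[ 9.15946968e-01 -4.01298734e-01 -6.91065145e-04]
 [-4.01299317e-01 -9.15945180e-01 -1.81245642e-03]
 [ 9.43586762e-05  1.93743793e-03 -9.99998119e-01]] [ 0.55905275 -0.08301536  0.73640215] 0.1
```

View pics/side0.png

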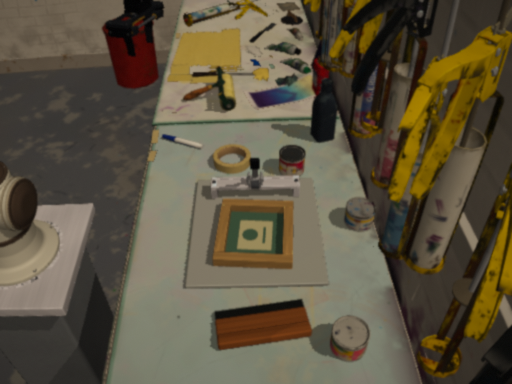

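View pics/top0.png

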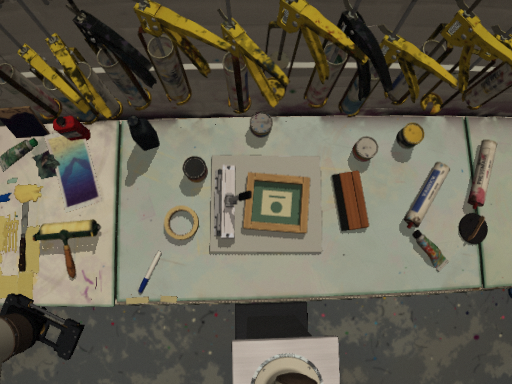

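Side view: board at cols 187–327, rows 180–287, with the frame at cols 213–295, rows 198–268. Top view: board at cols 210–322, rows 155–253; frame at cols 244–310, rows 172–234; lever grip around (243,197). Next I measure them.

```bash
python3 - <<'E'
from h import *
for n,box in(('top',(200,145,330,262)),('side',(180,150,335,292))):
    c=cap(n);im=c['image'];hsv=cv2.cvtColor(im,cv2.COLOR_RGB2HSV).astype(int);P=cloud(c)
    x0,y0,x1,y1=box;roi=np.zeros(im.shape[:2],bool);roi[y0:y1,x0:x1]=1
    def rect(m,z,name):
        m=(m&roi).astype(np.uint8)*255;m=cv2.morphologyEx(m,cv2.MORPH_OPEN,np.ones((3,3)))
        cs,_=cv2.findContours(m,cv2.RETR_EXTERNAL,cv2.CHAIN_APPROX_NONE);k=max(cs,key=cv2.contourArea)
        p=plane(c,k[:,0,:],z)
        R=cv2.minAreaRect((p[:,:2]*1000).astype(np.float32));print(n,name,np.round(R[0],1),np.round(R[1],1),round(R[2],2),np.round(cv2.boxPoints(R)).tolist())
        mm=m>0;print('   height med',np.round(np.median(P[mm][:,2]),4),mm.sum())
    wood=(hsv[...,1]>90)&(hsv[...,0]>6)&(hsv[...,0]<22)&(hsv[...,2]>70)
    rect(wood,.037,'frame')
    h=P[...,2]
    rect((h>.006)&roi,.012,'boardish')
    print('px samples',[(q,hsv[q[1],q[0]].tolist()) for q in ([(215,165),(315,245),(330,220)] if n=='top' else [(200,275),(310,275),(170,275)])])
    t=roi&(h>.044); pts=P[t]; print(' clamp n',len(pts),np.round(pts.min(0),3),np.round(pts.max(0),3))
    R=cv2.minAreaRect((P[roi&(h>.044)&(h<.056)][:,:2]*1000).astype(np.float32));print(' bridge',R)
    b=roi&(h>.085)&(h<.2)&(hsv[...,2]<70);q=P[b];print(' grip',b.sum(),np.round(q.mean(0),4) if len(q) else '',np.round(q[np.argsort(q[:,2])[-8:]],3).tolist())
    if len(q)>5:
        u,s,vt=np.linalg.svd(q-q.mean(0));print(' dir',vt[0])
E
python3 -c "
import cv2,numpy as np
a=cv2.imread('pics/top0.png')[140:265,150:380];b=cv2.imread('pics/side0.png')[140:300,160:345]
cv2.imwrite('pics/c1.png',np.vstack([cv2.resize(a,(520,283),interpolation=2),cv2.resize(b,(366,317),interpolation=2).__class__ and cv2.copyMakeBorder(cv2.resize(b,(366,317),interpolation=2),0,0,0,154,0)]))"
```

```text
top frame [558.2  14.4] [189.6 171.1] 83.94 [[463.0, -71.0], [633.0, -89.0], [653.0, 100.0], [483.0, 118.0]]
   height med 0.037 1526
top boardish [561.5  44.3] [340.2 295.3] 88.44 [[409.0, -122.0], [704.0, -130.0], [714.0, 210.0], [419.0, 218.0]]
   height med 0.0145 10738
px samples [((215, 165), [20, 43, 148]), ((315, 245), [22, 43, 148]), ((330, 220), [30, 37, 157])]
 clamp n 1266 [0.396 0.091 0.044] [0.692 0.241 1.173]
 bridge ((572.4193115234375, 190.00051879882812), (104.48838806152344, 230.04067993164062), 89.17371368408203)
 grip 111 [0.561  0.1142 0.1436] [[0.557, 0.097, 0.171], [0.568, 0.097, 0.171], [0.57, 0.097, 0.171], [0.554, 0.094, 0.171], [0.565, 0.099, 0.172], [0.562, 0.097, 0.172], [0.554, 0.097, 0.173], [0.562, 0.099, 0.173]]
 dir [-0.02482926  0.5131608  -0.85793327]
side frame [556.9   2.9] [208.4 171.3] 83.69 [[460.0, -91.0], [631.0, -110.0], [653.0, 97.0], [483.0, 116.0]]
   height med 0.0341 3618
side boardish [563.3 103.5] [469.1 300.4] 88.09 [[405.0, -126.0], [706.0, -136.0], [721.0, 333.0], [421.0, 343.0]]
   height med 0.0129 15365
px samples [((200, 275), [20, 54, 127]), ((310, 275), [21, 55, 129]), ((170, 275), [25, 40, 140])]
 clamp n 1640 [ 0.455 -0.713  0.044] [0.7   0.276 0.797]
 bridge ((577.0208740234375, 202.326416015625), (246.72988891601562, 143.88514709472656), 1.4218183755874634)
 grip 133 [0.5633 0.1042 0.1431] [[0.566, 0.089, 0.169], [0.558, 0.093, 0.169], [0.556, 0.097, 0.169], [0.56, 0.096, 0.169], [0.569, 0.095, 0.17], [0.571, 0.095, 0.17], [0.567, 0.094, 0.171], [0.562, 0.093, 0.171]]
 dir [ 0.01437775  0.48973567 -0.8717524 ]
```

View pics/c1.png

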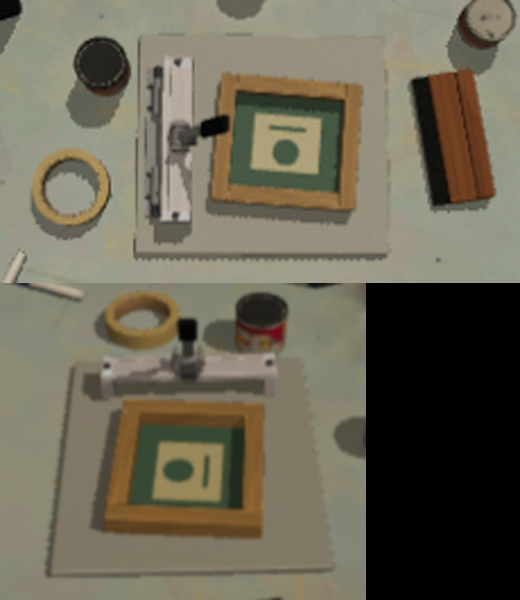

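The top and side views agree:

| Item | Result |
|---|---|
| Board centre | (561, 44) mm |
| Board yaw | about 88.3° |
| Screen centre | (558, 14) mm |
| Screen yaw | about 84°, i.e. 4.3° off |
| Screen top height | 37 mm |
| Screen travel to stop | about 60 mm |

Plan: push the near bar with both open fingers, with the jaw axis along board y. This squares the frame as it goes.

Request:
play_rows --commands '[[[0.02,-0.045,0,0,0,-0.08,0],[0.04,-0.09,0,0,0,-0.16,0],[0.06,-0.135,0,0,0,-0.24,0],[0.08,-0.18,0,0,0,-0.32,0],[0.1,-0.225,0,0,0,-0.4,0]]]'

```text
time_s: 0.7
tcp_pos: [0.351, 0.3455, 0.2225]
ee_rot: [[0.686, -0.728, 0.0], [-0.728, -0.686, -0.0], [0.0, -0.0, -1.0]]
wrist_force: [1.7, 0.1, 0.8]
gripper_width: 0.997
```

Request:
play_rows --commands '[[[0.02,-0.045,0,0,0,-0.08,0],[0.04,-0.09,0,0,0,-0.16,0],[0.06,-0.135,0,0,0,-0.24,0],[0.08,-0.18,0,0,0,-0.32,0],[0.1,-0.225,0,0,0,-0.4,0]]]'

```text
time_s: 1.2
tcp_pos: [0.451, 0.1206, 0.2228]
ee_rot: [[0.348, -0.938, 0.001], [-0.938, -0.348, 0.0], [-0.0, -0.001, -1.0]]
wrist_force: [1.1, 0.9, 0.8]
gripper_width: 1.004
```

Request:
play_rows --commands '[[[0.02,-0.045,0,0,0,-0.08,0],[0.04,-0.09,0,0,0,-0.16,0],[0.06,-0.135,0,0,0,-0.24,0],[0.08,-0.18,0,0,0,-0.32,0],[0.106,-0.232,0,0,0,-0.387,0]]]'

```text
time_s: 1.7
tcp_pos: [0.5533, -0.1043, 0.2226]
ee_rot: [[-0.032, -0.999, 0.0], [-0.999, 0.032, 0.0], [-0.0, -0.0, -1.0]]
wrist_force: [0.6, 0.8, -1.0]
gripper_width: 0.996
```

Run:
```python
from h import *
s=r.sense();print(s['tcp_pos'],s['ee_rot'],s['wrist_force'],s['time_s'],s['gripper_width'])
```

```text
[ 0.55332719 -0.10426044  0.22261414] [[-3.20952051e-02 -9.99484812e-01  8.78375340e-05]
 [-9.99484795e-01  3.20952226e-02  2.05185893e-04]
 [-2.07899349e-04 -8.12067963e-05 -9.99999975e-01]] [ 0.6460039   0.83011583 -0.95963997] 1.7 0.9955792638661888
```

Request:
play_rows --commands '[[[0.001,-0.002,-0.045,0,0,0,0],[0.001,-0.003,-0.09,0,0,0,0],[0.001,-0.004,-0.13,0,0,0,0],[0.001,-0.004,-0.16,0,0,0,0],[0.001,-0.004,-0.18,0,0,0,0]]]'

```text
time_s: 2.2
tcp_pos: [0.5524, -0.1065, 0.0398]
ee_rot: [[-0.03, -1.0, -0.004], [-1.0, 0.03, -0.0], [0.0, 0.004, -1.0]]
wrist_force: [-0.3, -0.6, 0.3]
gripper_width: 0.998
```

Request:
play_rows --commands '[[[0,0,-0.01,0,0,0,0],[0,0,-0.018,0,0,0,0],[0,0,-0.022,0,0,0,0],[0,0,-0.022,0,0,0,0]]]'

```text
time_s: 2.6
tcp_pos: [0.5544, -0.1061, 0.0209]
ee_rot: [[-0.029, -1.0, 0.001], [-1.0, 0.029, 0.0], [-0.0, -0.001, -1.0]]
wrist_force: [0.9, -0.1, 0.4]
gripper_width: 0.998
```

Run:
```python
from h import *
s=r.sense();print(s['tcp_pos'],s['wrist_force'])
c=cap('side');cv2.imwrite('pics/s1.png',cv2.resize(c['image'][130:340,150:370,::-1],None,fx=2.7,fy=2.7,interpolation=2))
```

```text
[ 0.55441927 -0.10613969  0.02089906] [ 0.8695791  -0.06612657  0.41298859]
```

View pics/s1.png

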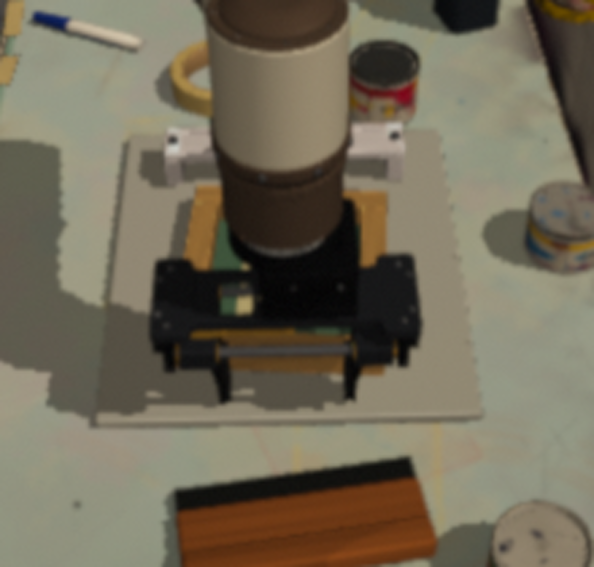

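The side view shows both fingers down behind the near bar, at about (223,395) and (350,395) in the crop, with nothing touched. I start pushing.

Request:
play_rows --commands '[[[0,0.005,0,0,0,0,0],[0,0.01,0,0,0,0,0],[0,0.014,0,0,0,0,0],[0.001,0.018,0,0,0,0,0],[0.001,0.021,0,0,0,0,0]]]'

```text
time_s: 3.15
tcp_pos: [0.5556, -0.0849, 0.021]
ee_rot: [[-0.029, -1.0, 0.001], [-1.0, 0.029, -0.0], [0.0, -0.001, -1.0]]
wrist_force: [-0.0, -1.9, 2.0]
gripper_width: 1.005
```

Request:
play_rows --commands '[[[0,0.003,0,0,0,0,0],[0,0.006,0,0,0,0,0],[0,0.009,0,0,0,0,0],[0,0.012,0,0,0,0,0],[0,0.014,0,0,0,0,0]]]'

```text
time_s: 3.65
tcp_pos: [0.5551, -0.071, 0.0205]
ee_rot: [[-0.029, -1.0, -0.0], [-1.0, 0.029, -0.0], [0.0, 0.0, -1.0]]
wrist_force: [-0.1, -1.4, 1.3]
gripper_width: 1.001
```

```bash
cat > m.py <<'E'
from h import *
import sys
s=r.sense();print(s['tcp_pos'],s['wrist_force'],s['time_s'])
C=np.array([561.3,44.3]);bx=np.array([.030,.9995]);by=np.array([-.9995,.030])
for n,box in(('top',(200,145,330,262)),('side',(180,150,335,292))):
    c=cap(n);im=c['image'];hsv=cv2.cvtColor(im,cv2.COLOR_RGB2HSV).astype(int);P=cloud(c)*1000
    x0,y0,x1,y1=box;roi=np.zeros(im.shape[:2],bool);roi[y0:y1,x0:x1]=1
    h=P[...,2]
    m=(hsv[...,1]>90)&(hsv[...,0]>6)&(hsv[...,0]<22)&(hsv[...,2]>60)&roi&(h>30)&(h<43)
    v,u=np.nonzero(m);q=plane(c,np.c_[u,v],.037)[:,:2]*1000-C
    X=q@bx;Y=q@by
    # outer side edges by x bins
    out=[]
    for sg in(1,-1):
        e=[]
        for b in np.arange(-130,100,6):
            k=(X>=b)&(X<b+6)
            if k.sum()>1:
                yy=Y[k]*sg
                if yy.max()>75: e.append((X[k][yy.argmax()],yy.max()*sg))
        e=np.array(e)
        if len(e)>4:
            for _ in range(2):
                f=np.polyfit(e[:,0],e[:,1],1);e=e[abs(e[:,1]-np.polyval(f,e[:,0]))<3]
            out.append((len(e),'slope',round(f[0],4),'y@65',round(np.polyval(f,65),1)))
    print(n,'n',len(X),'x range',np.percentile(X,[.5,99.5]).round(1),'y range',np.percentile(Y,[.5,99.5]).round(1),out)
    if len(sys.argv)>1: cv2.imwrite(f'pics/{sys.argv[1]}_{n}.png',cv2.resize(im[y0-10:y1+10,x0-20:x1+20,::-1],None,fx=3,fy=3,interpolation=2))
E
python3 m.py p1
```

```text
[ 0.55508017 -0.07098073  0.02053178] [-0.12252206 -1.43319785  1.28119524] 3.65
top n 192 x range [-99.4 197.5] y range [-73.8  92.1] [(9, 'slope', np.float64(0.0042), 'y@65', np.float64(92.0))]
side n 773 x range [-109.9  205.2] y range [-126.7   92. ] [(13, 'slope', np.float64(0.0284), 'y@65', np.float64(91.7)), (12, 'slope', np.float64(0.0), 'y@65', np.float64(-76.1))]
```

View pics/p1_side.png

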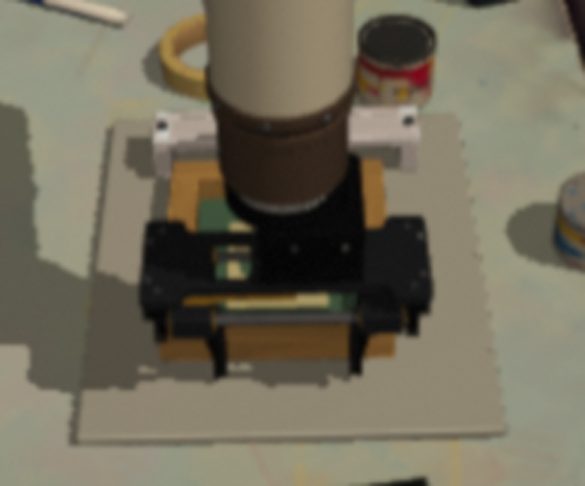

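The side crop shows the frame square but close to the robot-side post (left edge at col 166 against the post at col 175). Measured edges are about +92 and −76 mm, so the frame sits about +8 mm off centre. I retreat and re-measure, then nudge it sideways from the robot's side.

Request:
play_rows --commands '[[[0,-0.01,0,0,0,0,0],[0,-0.02,0,0,0,0,0],[0,-0.02,0.04,0,0,0,0],[0,-0.02,0.085,0,0,0,0],[0,-0.02,0.13,0,0,0,0]]]'

```text
time_s: 4.25
tcp_pos: [0.5543, -0.0923, 0.1515]
ee_rot: [[-0.03, -1.0, -0.002], [-1.0, 0.03, -0.0], [0.0, 0.002, -1.0]]
wrist_force: [1.2, 0.7, -0.5]
gripper_width: 0.999
```

Request:
play_rows --commands '[[[-0.03,0.0,0,0,0,-0.14,0],[-0.06,0.01,0,0,0,-0.28,0],[-0.09,0.03,0,0,0,-0.42,0],[-0.11,0.05,0,0,0,-0.56,0],[-0.12,0.07,0,0,0,-0.7,0]]]'

```text
time_s: 4.75
tcp_pos: [0.4328, -0.0218, 0.1505]
ee_rot: [[-0.672, -0.741, -0.001], [-0.741, 0.672, 0.0], [0.001, 0.001, -1.0]]
wrist_force: [0.2, 0.4, -0.1]
gripper_width: 1.001
```

Request:
play_rows --commands '[[[0,0.015,0,0,0,-0.14,0],[0,0.03,0,0,0,-0.28,0],[-0.005,0.04,0,0,0,-0.42,0],[-0.01,0.05,0,0,0,-0.56,0],[-0.01,0.054,0,0,0,-0.7,0]]]'

```text
time_s: 5.25
tcp_pos: [0.4243, 0.0326, 0.1505]
ee_rot: [[-0.991, -0.136, -0.001], [-0.136, 0.991, 0.0], [0.001, 0.0, -1.0]]
wrist_force: [0.2, 0.7, -0.3]
gripper_width: 1.0
```

Request:
play_rows --commands '[[[0,0,0,0,0,-0.14,0],[0,0,0,0,0,-0.17,0],[0,0,0,0,0,-0.17,0]]]'

```text
time_s: 5.55
tcp_pos: [0.4249, 0.0321, 0.1505]
ee_rot: [[-1.0, 0.029, -0.0], [0.029, 1.0, 0.0], [0.0, -0.0, -1.0]]
wrist_force: [0.6, -1.7, -0.1]
gripper_width: 0.997
```

```bash
python3 m.py p2
python3 - <<'E'
from h import *
s=r.sense();print(s['joints'],s['ee_rot'])
# bridge/clamp extent in board frame from depth
C=np.array([561.3,44.3]);bx=np.array([.030,.9995]);by=np.array([-.9995,.030])
for n in('top','side'):
    c=cap(n);P=cloud(c)*1000;q=P[(abs(P[...,2]-50)<4)][:,:2]-C;q=q[(abs(q@by)<130)&(q@bx>85)&(q@bx<145)]
    print(n,len(q),np.percentile(q@bx,[1,50,99]),np.percentile(q@by,[1,99]), np.polyfit(q@by,q@bx,1))
E
```

```text
[0.4248826  0.03214354 0.1504607 ] [ 0.62379527 -1.66956928 -0.06197346] 5.55
top n 987 x range [-101.4   85.1] y range [-74.7  82.9] [(11, 'slope', np.float64(-0.0132), 'y@65', np.float64(80.1))]
side n 2129 x range [-109.8  195.1] y range [-100.2   93. ] [(33, 'slope', np.float64(-0.0114), 'y@65', np.float64(91.4)), (24, 'slope', np.float64(-0.0048), 'y@65', np.float64(-76.1))]
[ 2.63584761e+01  6.78213817e+00 -3.20679135e+01 -6.73071659e-03
 -5.11657572e+01 -1.17966586e+02] [[-9.99604042e-01  2.81367603e-02 -2.87855180e-04]
 [ 2.81367731e-02  9.99604082e-01 -4.05078005e-05]
 [ 2.86601455e-04 -4.85910770e-05 -9.99999958e-01]]
top 784 [ 95.4610966  115.86696744 133.83127799] [-107.11917154  107.55138762] [-6.94792618e-03  1.15506484e+02]
side 782 [ 88.92572747 110.24683358 132.97176728] [-106.38293288  106.90988322] [-1.13064460e-03  1.10937477e+02]
```

View pics/p2_top.png

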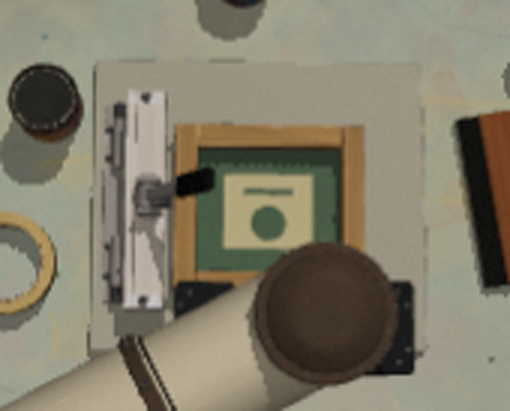

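The clamp measures ±107 mm in both views, so the board frame is right. The frame sits +8 mm towards the robot, with edges at +92 and −76. I lower the tool on the robot side and push the side bar until TCP x ≈ 0.467, watching the force.

Request:
play_rows --commands '[[[0,0,-0.04,0,0,0,0],[0,0,-0.08,0,0,0,0],[0,0,-0.11,0,0,0,0],[0,0,-0.125,0,0,0,0],[0,0,-0.13,0,0,0,0]]]'

```text
time_s: 6.25
tcp_pos: [0.424, 0.0321, 0.0189]
ee_rot: [[-1.0, 0.028, -0.004], [0.028, 1.0, -0.002], [0.004, -0.002, -1.0]]
wrist_force: [-0.1, -0.2, 1.0]
gripper_width: 0.998
```

Request:
play_rows --commands '[[[0.01,0,0,0,0,0,0],[0.02,0,0,0,0,0,0],[0.026,0,0,0,0,0,0],[0.03,0,0,0,0,0,0],[0.033,0,0,0,0,0,0]]]'

```text
time_s: 6.75
tcp_pos: [0.4579, 0.0325, 0.0209]
ee_rot: [[-1.0, 0.029, -0.001], [0.029, 1.0, -0.0], [0.001, -0.0, -1.0]]
wrist_force: [-2.4, 0.3, 1.9]
gripper_width: 1.001
```

Request:
play_rows --commands '[[[0.002,0,0,0,0,0,0],[0.004,0,0,0,0,0,0],[0.006,0,0,0,0,0,0],[0.008,0,0,0,0,0,0],[0.009,0,0,0,0,0,0]]]'

```text
time_s: 7.25
tcp_pos: [0.4672, 0.0328, 0.0205]
ee_rot: [[-1.0, 0.028, 0.0], [0.028, 1.0, 0.0], [-0.0, 0.0, -1.0]]
wrist_force: [-2.3, -0.4, 0.5]
gripper_width: 0.997
```

```bash
python3 m.py p3
```

```text
[0.46724927 0.03280399 0.02054266] [-2.29492958 -0.36054273  0.534958  ] 7.25
top n 873 x range [-101.5   86.1] y range [-87.3  52.5] [(33, 'slope', np.float64(0.0065), 'y@65', np.float64(-86.0))]
side n 1799 x range [-108.9  198.4] y range [-104.5   79.8] [(11, 'slope', np.float64(-0.0243), 'y@65', np.float64(76.3)), (33, 'slope', np.float64(0.0033), 'y@65', np.float64(-87.4))]
```

Centred: far-side edge is now at about −86.7 mm and the slope is below 0.007 rad. I go back behind the near bar.

Request:
play_rows --commands '[[[-0.01,0,0,0,0,0,0],[-0.02,0,0,0,0,0,0],[-0.02,0,0.04,0,0,0,0],[-0.025,0,0.085,0,0,0,0],[-0.03,0,0.13,0,0,0,0]]]'

```text
time_s: 7.85
tcp_pos: [0.4358, 0.0326, 0.1517]
ee_rot: [[-1.0, 0.028, -0.001], [0.028, 1.0, -0.0], [0.001, -0.0, -1.0]]
wrist_force: [0.8, 0.5, -0.2]
gripper_width: 1.001
```

Request:
play_rows --commands '[[[0,-0.025,0,0,0,0.14,0],[0,-0.05,0,0,0,0.28,0],[0.01,-0.08,0,0,0,0.42,0],[0.03,-0.11,0,0,0,0.56,0],[0.05,-0.128,0,0,0,0.7,0]]]'

```text
time_s: 8.35
tcp_pos: [0.4866, -0.0966, 0.1507]
ee_rot: [[-0.78, -0.626, 0.001], [-0.626, 0.78, 0.0], [-0.001, -0.0, -1.0]]
wrist_force: [1.2, 1.4, -0.2]
gripper_width: 0.997
```

Request:
play_rows --commands '[[[0.02,0,0,0,0,0.14,0],[0.04,0,0,0,0,0.28,0],[0.055,0,0,0,0,0.42,0],[0.065,0,0,0,0,0.56,0],[0.072,0,0,0,0,0.7,0]]]'

```text
time_s: 8.85
tcp_pos: [0.559, -0.0949, 0.1501]
ee_rot: [[-0.192, -0.981, -0.0], [-0.981, 0.192, 0.0], [-0.0, 0.0, -1.0]]
wrist_force: [-1.4, 0.2, 0.5]
gripper_width: 1.0
```

Request:
play_rows --commands '[[[0,0,0,0,0,0.14,0],[0,0,-0.03,0,0,0.17,0],[0,0,-0.07,0,0,0.17,0],[0,0,-0.1,0,0,0.17,0],[0,0,-0.12,0,0,0.17,0]]]'

```text
time_s: 9.35
tcp_pos: [0.5569, -0.0949, 0.0282]
ee_rot: [[-0.029, -1.0, -0.003], [-1.0, 0.029, 0.0], [0.0, 0.003, -1.0]]
wrist_force: [-0.4, -1.0, 0.2]
gripper_width: 1.0
```

Request:
play_rows --commands '[[[0,0,-0.006,0,0,0,0],[0,0,-0.01,0,0,0,0],[0,0,-0.01,0,0,0,0]]]'

```text
time_s: 9.65
tcp_pos: [0.5594, -0.095, 0.0211]
ee_rot: [[-0.029, -1.0, 0.001], [-1.0, 0.029, 0.0], [-0.0, -0.001, -1.0]]
wrist_force: [-0.1, 0.5, 0.1]
gripper_width: 1.004
```

Request:
play_rows --commands '[[[0,0.01,0,0,0,0,0],[0,0.018,0,0,0,0,0],[0,0.023,0,0,0,0,0],[0.001,0.027,0,0,0,0,0],[0.001,0.031,0,0,0,0,0]]]'

```text
time_s: 10.15
tcp_pos: [0.5604, -0.064, 0.021]
ee_rot: [[-0.028, -1.0, 0.001], [-1.0, 0.028, -0.0], [0.0, -0.001, -1.0]]
wrist_force: [-0.2, -2.9, 1.7]
gripper_width: 0.999
```

Request:
play_rows --commands '[[[0,0.004,0,0,0,0,0],[0,0.008,0,0,0,0,0],[0,0.011,0,0,0,0,0],[0.001,0.014,0,0,0,0,0],[0.001,0.017,0,0,0,0,0]]]'

```text
time_s: 10.65
tcp_pos: [0.561, -0.0471, 0.0204]
ee_rot: [[-0.029, -1.0, -0.0], [-1.0, 0.029, -0.0], [0.0, 0.0, -1.0]]
wrist_force: [-0.2, -1.8, 1.0]
gripper_width: 1.003
```

```bash
python3 m.py p4
```

```text
[ 0.56101369 -0.04706188  0.02044379] [-0.18551149 -1.75933091  0.97404134] 10.65
top n 223 x range [-64.2 186.1] y range [-86.5  79.7] [(6, 'slope', np.float64(0.0037), 'y@65', np.float64(80.1)), (16, 'slope', np.float64(0.0086), 'y@65', np.float64(-85.9))]
side n 741 x range [-87.4 201.3] y range [-126.9   79.7] [(12, 'slope', np.float64(-0.0), 'y@65', np.float64(78.8)), (12, 'slope', np.float64(-0.0029), 'y@65', np.float64(-88.2))]
```

View pics/p4_side.png

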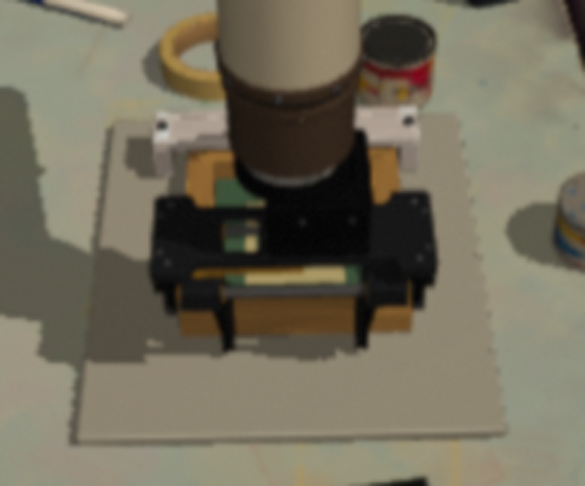

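The far bar has entered between the posts: side edges at about +80 and −87, square, sliding force about 2 N. I continue slowly to the stop.

Request:
play_rows --commands '[[[0,0.003,0,0,0,0,0],[0,0.006,0,0,0,0,0],[0,0.009,0,0,0,0,0],[0,0.011,0,0,0,0,0],[0,0.013,0,0,0,0,0]]]'

```text
time_s: 11.25
tcp_pos: [0.5609, -0.034, 0.0204]
ee_rot: [[-0.029, -1.0, -0.0], [-1.0, 0.029, 0.0], [-0.0, 0.0, -1.0]]
wrist_force: [0.5, -1.1, -0.2]
gripper_width: 1.002
```

Request:
play_rows --commands '[[[0,0.001,0,0,0,0,0],[0,0.002,0,0,0,0,0],[0,0.003,0,0,0,0,0]]]'

```text
time_s: 11.55
tcp_pos: [0.561, -0.0312, 0.0205]
ee_rot: [[-0.029, -1.0, -0.0], [-1.0, 0.029, -0.0], [0.0, 0.0, -1.0]]
wrist_force: [0.2, -0.7, -0.9]
gripper_width: 0.997
```

Request:
play_rows --commands '[[[0,0.001,0,0,0,0,0],[0,0.0015,0,0,0,0,0]]]'

```text
time_s: 11.75
tcp_pos: [0.5608, -0.0309, 0.0205]
ee_rot: [[-0.029, -1.0, -0.001], [-1.0, 0.029, -0.001], [0.002, 0.001, -1.0]]
wrist_force: [1.2, -8.6, -1.3]
gripper_width: 0.995
```

Request:
play_rows --commands '[[[0,0.0005,0,0,0,0,0],[0,0.001,0,0,0,0,0]]]'

```text
time_s: 11.95
tcp_pos: [0.5609, -0.0309, 0.0206]
ee_rot: [[-0.029, -1.0, -0.001], [-1.0, 0.029, -0.002], [0.002, 0.001, -1.0]]
wrist_force: [1.6, -12.7, -1.4]
gripper_width: 0.998
```

It stops dead at TCP y = −0.0309, against a predicted −0.0305 at the stop, with 13 N. I hold briefly, then back off and check.

Request:
play_rows --commands '[[[0,0.0004,0,0,0,0,0],[0,0.0004,0,0,0,0,0],[0,0.0004,0,0,0,0,0],[0,0.0004,0,0,0,0,0]]]'

```text
time_s: 12.35
tcp_pos: [0.5608, -0.0309, 0.0206]
ee_rot: [[-0.03, -1.0, -0.001], [-1.0, 0.03, -0.003], [0.003, 0.001, -1.0]]
wrist_force: [1.4, -10.8, -1.3]
gripper_width: 1.003
```

Request:
play_rows --commands '[[[0,-0.005,0,0,0,0,0],[0,-0.02,0,0,0,0,0],[0,-0.035,0.02,0,0,0,1],[0,-0.05,0.07,0,0,0,1],[0,-0.06,0.12,0,0,0,1]]]'

```text
time_s: 12.85
tcp_pos: [0.5603, -0.0889, 0.138]
ee_rot: [[-0.029, -1.0, -0.003], [-1.0, 0.029, -0.0], [0.0, 0.003, -1.0]]
wrist_force: [2.0, -0.1, 0.6]
gripper_width: 0.81
```

Request:
play_rows --commands '[[[-0.03,-0.01,0.04,0,0,0,1],[-0.06,-0.02,0.08,0,0,0,1],[-0.09,-0.03,0.08,0,0,0,1],[-0.12,-0.04,0.08,0,0,0,1],[-0.15,-0.05,0.08,0,0,0,1]]]'

```text
time_s: 13.35
tcp_pos: [0.4098, -0.1382, 0.218]
ee_rot: [[-0.029, -1.0, 0.002], [-1.0, 0.029, 0.001], [-0.001, -0.002, -1.0]]
wrist_force: [-0.2, -0.1, -0.9]
gripper_width: 0.351
```

```bash
python3 m.py p5
python3 - <<'E'
from h import *
s=r.sense();print(s['joints'],s['gripper_width'])
G={}
for n,b in(('top',(215,180,275,225)),('side',(225,140,290,195))):
    c=cap(n);P=cloud(c);hsv=cv2.cvtColor(c['image'],cv2.COLOR_RGB2HSV)
    x0,y0,x1,y1=b;roi=np.zeros(P.shape[:2],bool);roi[y0:y1,x0:x1]=1
    m=roi&(hsv[...,2]<70)&(P[...,2]>.085)&(P[...,2]<.2)
    v,u=np.nonzero(m);q=P[m];print(n,m.sum(),q.mean(0).round(4),q[np.argsort(q[:,2])[-5:]].round(3).tolist())
    print('  x',np.percentile(q[:,0],[5,95]),'y',np.percentile(q[:,1],[5,95]),'z',np.percentile(q[:,2],[5,95]))
    G[n]=rays(c,[[u.mean(),v.mean()]])
(o1,d1),(o2,d2)=G['top'],G['side'];A=np.c_[d1[0],-d2[0]];t=np.linalg.lstsq(A,o2-o1,rcond=None)[0]
print('tri',o1+t[0]*d1[0],o2+t[1]*d2[0])
E
```

```text
[ 0.40979488 -0.13816086  0.21801332] [-0.21675092 -0.13567283 -0.93365532] 13.35
top n 1044 x range [-63.8 123.9] y range [-86.9  80.2] [(27, 'slope', np.float64(0.0048), 'y@65', np.float64(80.2)), (27, 'slope', np.float64(0.0089), 'y@65', np.float64(-85.9))]
side n 1586 x range [-72.  198.6] y range [-104.2   80.3] [(28, 'slope', np.float64(0.0025), 'y@65', np.float64(79.8)), (29, 'slope', np.float64(-0.0014), 'y@65', np.float64(-88.0))]
[  2.9757079    2.9141382  -25.43620089  -0.07477192 -61.6415849
  -4.70953028] 0.2630734581809505
top 107 [0.5611 0.113  0.1455] [[0.554, 0.1, 0.172], [0.554, 0.097, 0.172], [0.568, 0.099, 0.172], [0.559, 0.094, 0.173], [0.559, 0.097, 0.174]]
  x [0.55308976 0.57034384] y [0.09406868 0.13915682] z [0.09755578 0.17155025]
side 123 [0.5626 0.1043 0.1427] [[0.569, 0.095, 0.17], [0.556, 0.095, 0.17], [0.56, 0.09, 0.171], [0.567, 0.09, 0.171], [0.564, 0.091, 0.173]]
  x [0.55341719 0.57100789] y [0.09012549 0.13346848] z [0.09502317 0.16917652]
tri [0.56272104 0.11286661 0.13616842] [0.56285188 0.11288012 0.13618964]
```

View pics/p5_top.png

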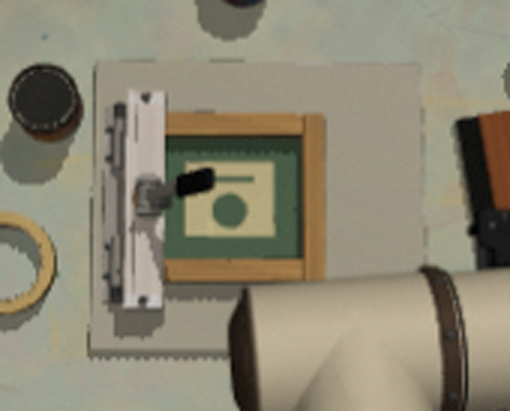

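The top view shows the frame home under the bridge: near edge at board x ≈ −64, which puts the far face at 125–126. Lateral centre is about −3 mm, slope about 0.004, and the lever is still raised. The grip triangulates to (0.563, 0.113, 0.136), which fits a pivot at (0.565, 0.154, 0.061) and roughly 60°. Next I put the shut fingers on the clamp side of the grip and follow its arc.

Request:
play_rows --commands '[[[0.025,0.04,0.01,0,0,0,1],[0.055,0.08,0.02,0,0,0,1],[0.085,0.12,0.02,0,0,0,1],[0.11,0.16,0.02,0,0,0,1],[0.135,0.2,0.02,0,0,0,1]]]'

```text
time_s: 14.05
tcp_pos: [0.5481, 0.0649, 0.2372]
ee_rot: [[-0.028, -1.0, 0.001], [-1.0, 0.028, 0.0], [-0.0, -0.001, -1.0]]
wrist_force: [1.2, -0.7, 0.1]
gripper_width: 0.002
```

Request:
play_rows --commands '[[[0.01,0.04,0,0,0,0,1],[0.017,0.068,0,0,0,0,1],[0.017,0.072,-0.02,0,0,0,1],[0.017,0.072,-0.05,0,0,0,1],[0.017,0.072,-0.05,0,0,0,1]]]'

```text
time_s: 14.55
tcp_pos: [0.5612, 0.1345, 0.1826]
ee_rot: [[-0.029, -1.0, -0.009], [-1.0, 0.029, -0.003], [0.003, 0.009, -1.0]]
wrist_force: [-0.6, -0.5, 0.2]
gripper_width: 0.005
```

Run:
```python
from h import *
s=r.sense();print(s['tcp_pos'],s['wrist_force'],s['gripper_width'])
c=cap('side');cv2.imwrite('pics/s6.png',cv2.resize(c['image'][60:280,170:350,::-1],None,fx=2.7,fy=2.7,interpolation=2))
```

```text
[0.56115922 0.13449378 0.18260254] [-0.62222811 -0.48465136  0.15906373] 0.00516976930642482
```

View pics/s6.png

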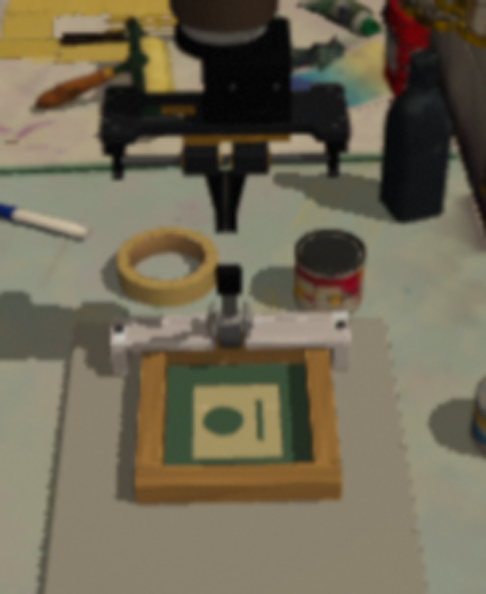

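Shut fingers are at crop (227,230), in line with the grip at (229,275) and behind it. I let the arm settle, then descend beside the grip.

Request:
play_rows --commands '[[[0,0,0,0,0,0,1],[0,0,-0.01,0,0,0,1],[0,0,-0.025,0,0,0,1],[0,0,-0.035,0,0,0,1],[0,0,-0.035,0,0,0,1]]]'

```text
time_s: 15.1
tcp_pos: [0.5623, 0.1338, 0.1512]
ee_rot: [[-0.03, -1.0, -0.002], [-1.0, 0.03, -0.001], [0.001, 0.002, -1.0]]
wrist_force: [-1.3, 0.3, -0.3]
gripper_width: 0.004
```

Request:
play_rows --commands '[[[0,-0.012,-0.001,0,0,0,1],[0,-0.02,-0.003,0,0,0,1],[0,-0.028,-0.008,0,0,0,1],[0,-0.036,-0.015,0,0,0,1],[0,-0.044,-0.022,0,0,0,1]]]'

```text
time_s: 15.6
tcp_pos: [0.5633, 0.0894, 0.1302]
ee_rot: [[-0.029, -1.0, 0.001], [-1.0, 0.029, 0.0], [-0.0, -0.001, -1.0]]
wrist_force: [0.5, 0.9, 1.3]
gripper_width: 0.008
```

```bash
cat > lv.py <<'E'
from h import *
s=r.sense();print(s['tcp_pos'],s['wrist_force'])
c=cap('side');cv2.imwrite('pics/s7.png',cv2.resize(c['image'][60:280,170:350,::-1],None,fx=2.7,fy=2.7,interpolation=2))
E
python3 lv.py
```

```text
[0.5632653  0.08941491 0.13021984] [0.54577456 0.91390334 1.25083306]
```

View pics/s7.png

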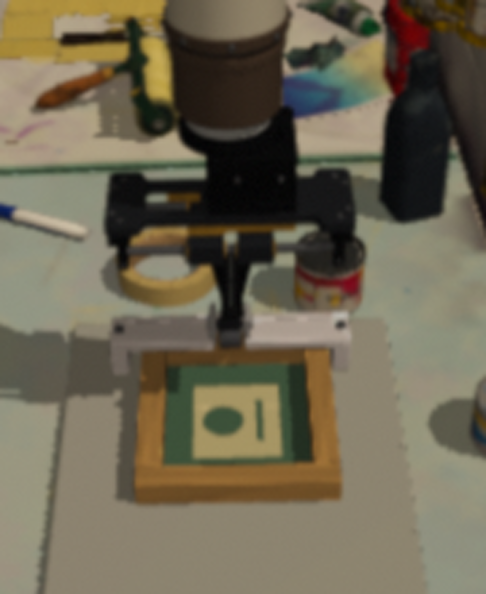

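The lever is now following the finger: about 1.5 N, matching 0.1 N m. The frame has not moved. I continue down the arc.

Request:
play_rows --commands '[[[0,-0.006,-0.008,0,0,0,1],[0,-0.011,-0.015,0,0,0,1],[0,-0.015,-0.022,0,0,0,1],[0,-0.019,-0.03,0,0,0,1],[0,-0.022,-0.038,0,0,0,1]]]'

```text
time_s: 16.15
tcp_pos: [0.563, 0.068, 0.0917]
ee_rot: [[-0.029, -1.0, -0.0], [-1.0, 0.029, -0.0], [0.0, 0.0, -1.0]]
wrist_force: [-0.5, 0.2, 2.7]
gripper_width: 0.006
```

Request:
play_rows --commands '[[[0,-0.002,-0.006,0,0,0,1],[0,-0.003,-0.011,0,0,0,1],[0,-0.004,-0.016,0,0,0,1],[0,-0.004,-0.02,0,0,0,1]]]'

```text
time_s: 16.55
tcp_pos: [0.5628, 0.0639, 0.0721]
ee_rot: [[-0.029, -1.0, -0.001], [-1.0, 0.029, -0.001], [0.001, 0.001, -1.0]]
wrist_force: [0.2, -2.4, 2.1]
gripper_width: 0.003
```

Request:
play_rows --commands '[[[0,0,-0.002,0,0,0,1],[0,0,-0.004,0,0,0,1],[0,0,-0.005,0,0,0,1]]]'

```text
time_s: 16.85
tcp_pos: [0.563, 0.0638, 0.0698]
ee_rot: [[-0.028, -1.0, -0.0], [-1.0, 0.028, -0.001], [0.001, 0.0, -1.0]]
wrist_force: [-6.4, -1.6, 19.0]
gripper_width: 0.005
```

The lever stops hard at tip z = 0.070 with 19 N, well over the roughly 4.5 N the cam needs, so it is at end of travel. I hold, then lift clear and check.

Request:
play_rows --commands '[[[0,0,0.0005,0,0,0,1],[0,0,0,0,0,0,1]]]'

```text
time_s: 17.05
tcp_pos: [0.563, 0.0638, 0.0699]
ee_rot: [[-0.028, -1.0, 0.0], [-1.0, 0.028, -0.001], [0.001, -0.0, -1.0]]
wrist_force: [-6.8, -2.1, 18.5]
gripper_width: 0.006
```

Request:
play_rows --commands '[[[0,0,0.01,0,0,0,1],[0,0,0.04,0,0,0,1],[0,0,0.08,0,0,0,1],[0,0,0.12,0,0,0,1],[0,-0.02,0.15,0,0,0,1]]]'

```text
time_s: 17.55
tcp_pos: [0.5641, 0.0457, 0.2202]
ee_rot: [[-0.026, -1.0, 0.004], [-1.0, 0.026, 0.001], [-0.001, -0.004, -1.0]]
wrist_force: [1.4, -0.2, 0.2]
gripper_width: 0.004
```

Request:
play_rows --commands '[[[-0.03,-0.04,0,0,0,0,1],[-0.06,-0.08,0,0,0,0,1],[-0.09,-0.12,0,0,0,0,1],[-0.12,-0.16,0,0,0,0,1],[-0.15,-0.19,0,0,0,0,1]]]'

```text
time_s: 18.05
tcp_pos: [0.4117, -0.1471, 0.2174]
ee_rot: [[-0.029, -1.0, 0.001], [-1.0, 0.029, 0.0], [-0.0, -0.001, -1.0]]
wrist_force: [0.7, -0.2, -0.2]
gripper_width: 0.006
```

```bash
python3 m.py p8
python3 - <<'E'
from h import *
for n,b in(('top',(215,180,285,225)),('side',(225,150,290,240))):
    c=cap(n);P=cloud(c);hsv=cv2.cvtColor(c['image'],cv2.COLOR_RGB2HSV)
    x0,y0,x1,y1=b;roi=np.zeros(P.shape[:2],bool);roi[y0:y1,x0:x1]=1
    m=roi&(hsv[...,2]<70)&(P[...,2]>.05)&(P[...,2]<.2)
    q=P[m];print(n,m.sum(),np.percentile(q,[10,50,90],axis=0).round(4).tolist(),'slope dz/dy',np.polyfit(q[:,1],q[:,2],1)[0])
E
```

```text
[ 0.41169821 -0.14709226  0.21742493] [ 0.69044405 -0.22684557 -0.21210212] 18.05
top n 970 x range [-62.1  95.2] y range [-86.9  80.2] [(17, 'slope', np.float64(0.0154), 'y@65', np.float64(80.2)), (27, 'slope', np.float64(0.0089), 'y@65', np.float64(-85.9))]
side n 1592 x range [-72.4 200.7] y range [-106.5   80.3] [(28, 'slope', np.float64(0.0025), 'y@65', np.float64(79.8)), (29, 'slope', np.float64(0.0011), 'y@65', np.float64(-87.9))]
top 153 [[0.5513, 0.0357, 0.066], [0.5602, 0.0616, 0.0694], [0.5693, 0.0843, 0.0722]] slope dz/dy 0.003375719920596412
side 281 [[0.5543, 0.0336, 0.0548], [0.5672, 0.0738, 0.0661], [0.6525, 0.261, 0.0692]] slope dz/dy -0.05651809019996731
```

View pics/p8_side.png

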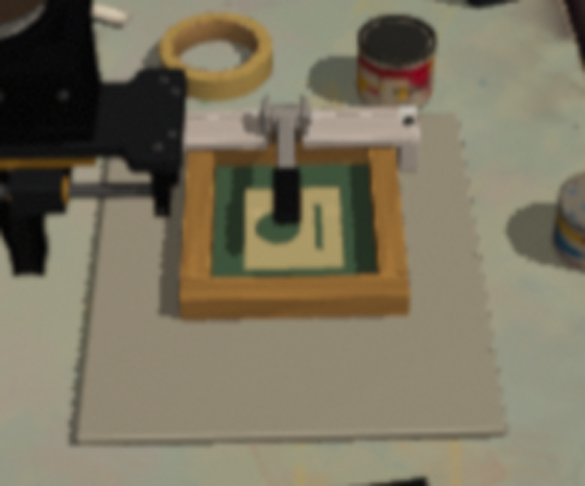

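The lever lies level over the frame (grip at col 287, rows 168–220). Its top slope is 0.003 in the top view at z ≈ 0.069. The frame is in the same place and square, and the tin and tape have not moved. I hand in.

```bash
python3 -c "
from station import r
print(r.finish_job())"
```

```text
the job is handed in; nothing more can be done
None
```

The screen is pushed home against the back stop and the cam lever is pressed down level. I handed the job in at about 18 s of robot time; it gave no verdict.

- **Push:** I pushed the near bar with both open fingers, which squared the frame. It ended up about 8 mm off towards the robot, so I nudged it back from that side before going on. It stopped dead within 0.5 mm of the predicted position, and I held it there at 11–13 N. The far face measured 125–126 mm (stop at 125), the frame was about 3 mm off centre, and the lever was still raised.
- **Lever:** I followed its arc down with shut fingers to a hard stop at about 19 N, then lifted clear.
- **Last checks:** The lever's grip is level in the top view (slope 0.003, top at about 69 mm). The frame stayed put after locking, the tin and tape look unmoved, and the gripper touches nothing.

**Disagreements and gaps:**
- **Last top view:** the near edge read −62 mm after locking, against −64 before; the side view showed no change. One side edge also fitted a slope of 0.015, while the other three edge fits gave 0.001–0.009.
- **Lever slope, side view:** it read −0.06, but that mask also picked up other dark points.
- **Contact height:** the lever stopped at 70 mm rather than the 66 mm I expected, probably because the grip is thicker than I assumed.
- **Not measured:** I could not measure the cam's force on the frame, and I did not re-measure the squeegee.

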